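# Tag a tight die block and rock it out of its sprung fixture

### The job

Slip the yellow case ring over the upright steel stem of the stone block, down onto the block's top, while the block still sits fully home in its sprung fixture. Then grip the stem above the ring and, rather than pulling it straight out, rock the block side to side along its long direction, at least twice each way while it is still between the jaws, working it up until it frees. Finish holding the block by its stem, still and upright, with the ring on it, straight above the fixture and just clear of the jaws (a centimetre or two); leave the blue ring and everything else on the bench alone.

Things in the scene. Friction and masses are not known exactly. Their poses are not given: they have to be found in the camera images.
- fixture: sprung holding fixture screwed to the bench (cannot move): aluminium base plate 96 x 104 x 8 mm with two dark steel cheeks 64 mm long in y, outer faces 61 mm apart in x, tops 26 mm above the bench. Low end stops (tops 12 mm up) stand 2 mm off the block's ends. Origin: centre of the underside; z up; y is the long direction of the slot, along which the block can be rocked
- jaw_top (a point): point on the fixture's axis, level with the cheeks' tops, 26 mm above the bench. Between the cheeks four sprung rubber pads at x = +-12, y = +-17 mm (fixture), 10 to 24 mm above the bench, squeeze the block with about 20 N each: a straight pull needs about 50 N. They lose the block once its underside is 24 mm above the bench
- die_block: pale stone block 24 (x) x 50 (y) x 30 (z) mm, about 0.12 kg, with an upright round steel stem, 14 mm diameter, on its centre from the block's top (30 mm) to 85 mm above its underside. Origin: centre of the underside; z along the stem. Starts fully home, axes along the fixture's, underside 8 mm above the bench
- stem_tip (a point): centre of the stem's upper end (last 4 mm tapered), 85 mm above the block's underside. To rock, swing it towards +y and -y of the fixture in turn, leaning the block about 7 degrees (4 or more counts) about the pads on the side it leans to: the other end climbs about 4 mm a swing and the pads hold it there
- yellow_ring: yellow plastic ring lying flat on the bench, outer diameter 40 mm, bore 20 mm, height 14 mm, 25 g; origin: centre of the underside, z up through the bore
- blue_ring: blue ring of the same size lying flat on the bench, not to be used; origin: centre of the underside
- burs: bystander: grey block with small coloured dental burs, 34 x 75 x 52 mm; origin: centre of the underside
- dappen_dish: bystander: small glass dish 34 x 36 x 26 mm; origin: centre of the underside
- jar_white: bystander: white lidded jar 52 x 52 x 55 mm; origin: centre of the underside
- crown_a: bystander: grey crown die 18 x 18 x 31 mm, standing; origin: centre of the underside
There are look-alikes about, which are no part of the job. What is shaped like the die_block but green is not meant.

How it is judged:
On the way, in this order (a step that is already met when the one before it is completed fails the run):
1. the yellow ring sits on the block's top round the stem, with the block still fully home (z of yellow_ring in the frame of die_block between 0.027 and 0.033 m and horizontal distance between yellow_ring and die_block below 0.006 m and angle between yellow_ring's own z axis and vertical below 0.1 rad and z of die_block in the frame of fixture below 0.0105 m and angle between die_block's own z axis and vertical below 0.05 rad), for 0.2 s.
2. the block, still between the jaws, leans 4 degrees or more towards +y of the fixture (angle between die_block's own z axis and vertical above 0.07 rad and y of stem_tip in the frame of fixture above 0.003 m and z of die_block in the frame of fixture below 0.024 m), for 0.05 s.
3. then leans 4 degrees or more towards -y, still between the jaws (angle between die_block's own z axis and vertical above 0.07 rad and y of stem_tip in the frame of fixture below -0.003 m and z of die_block in the frame of fixture below 0.024 m), for 0.05 s.
4. then leans 4 degrees or more towards +y again, still between the jaws (all of step 2), for 0.05 s.
At the end, for the whole second after the job is handed in: the fingers hold the block (more than 2 N) and not the ring; its underside is 3 to 40 mm above the cheeks' tops, its centre within 25 mm of the fixture's axis, tilted less than 0.15 rad, still, touching no part of the fixture; the yellow ring rests round the stem on the block's top (within 6 mm) (z of die_block in the frame of jaw_top between 0.003 and 0.04 m and horizontal distance between die_block and jaw_top below 0.025 m and angle between die_block's own z axis and vertical below 0.15 rad and z of yellow_ring in the frame of die_block between 0.027 and 0.036 m and distance between yellow_ring and die_block below 0.037 m and contact force between the fingers and die_block above 2 N and contact force between die_block and fixture below 0.1 N and contact force between the fingers and yellow_ring below 1 N and linear speed of die_block below 0.03 m/s); the arm keeps its last pose, push and grip.
It fails at once if the blue ring or a bystander is moved more than 25 mm (distance of any of blue_ring, burs, dappen_dish, jar_white, crown_a from where it was at the start of the episode above 0.025 m).
It also fails if it takes over 48 s, if anything falls off the work surface, if the arm or the gripper's body presses on something with over 40 N, if the wrist force passes 120 N, or if a joint passes its speed limit or range.

### The arm

A 6-joint arm with a two-finger parallel gripper is mounted at the origin on a cart in front of the work surface, level with it; the furniture and walls round the work are solid. World frame = base frame: x ahead of the robot, y to its left, z up, the work surface at z = 0. Lengths are in m, angles in rad, forces in N, time in s.
With the tool pointing down it reaches from about 0.25 to 0.725 m from the base axis. Payload 9.7 kg.
Tool frame: the origin (TCP) lies between the finger pads; the fingertips stand 25 mm ahead of it and the grasp point (between the pads) lies 6 mm ahead of it; z points along the fingers, y is the line along which they close (so a half turn about z gives the same grasp; the last joint's range is limited). The gripper opens to 85 mm and grips with 20 to 120 N. Pads are 22 mm wide; open, the fingers measure 114 mm over their backs; the gripper's body (76 mm by 85 mm) begins 54 mm behind the grasp point. The pads swing forward as they close: fully open they stand 13 mm farther back than shut.
Start: joints at [-1.31, 0.087, 0.176, 1.66, 0, 1.571], TCP at [0.142, -0.531, 0.256] pointing down, gripper open.
Joint ranges: [-3.13, 3.13], [-0.85, 1.81], [-1.15, 1.24], [-2.2, 2.28], [-1.44, 1.52], [-3.14, 3.14]. Speed limits (rad/s): [2.22, 2.22, 2.57, 3.14, 3.14, 3.14].

### API

Orientations are given as a 3x3 rotation matrix whose columns are the frame's x, y, z axes.
In Python, from workcell import bot gives the robot as it stands. The module is installed in compiled form; this text tells all that it offers.
- The arm moves only by the shell command python3 -m jog 'ROWS' [FORCE]. ROWS is text: rows parted by semicolons, each of 5 numbers parted by spaces: the shift along the tool's x, y, z in mm, then the turn about the tool's z in degrees, then the finger opening in mm, from 0 to 85.4. In form: x y z twist fingers; .... A call has 1 to 20 rows; each row shifts and turns the commanded pose from where the row before left it, along the tool's axes as they then stand; what a row does not reach is not made up. A row lasts 1/12 s, in which the tool goes at most 41.7 mm and 7.16 degrees, less where a joint would pass 70% of its speed; a pose out of reach is approached as far as the arm can. A call is refused whole if a number of a shift passes 41.7 or a number of a turn 7.16, either way. A call with a gripper value outside its range is refused whole. The fingers move at their own pace and stop on an object; FORCE is the grip in N (left out, the last holds). Time passes only in rows, so rows that do not move let the fingers close. It gives the time, the measured TCP pose, the force, the opening and the grip force at its end, in the units of the state.
- bot.read_state(): the state, without advancing time (a new reading comes with each control period).
- bot.get_image(name): name is "scene" or "side" or "wrist"; returns a dict with "image" (480x640x3 uint8, red, green, blue), "K" (3x3 intrinsics, pixels), "k1" (the pictures are not rectified: a ray, as slopes to the right and down, at radius r is drawn at 1 + k1 r^2 times it, then the intrinsics apply), "world_from_camera" (4x4, takes a point from camera to world coordinates). Camera axes: x right, y down, z forward; pixel columns grow to the right and rows downward; lengths in m; the calibration is good to about 2 mm. A picture is of the moment at which its call begins. There is no depth.
- bot.hand_in(): hands the job in; it is judged then, once.
The state is a dict: "time_s": time; "q": joint angles; "dq": joint speeds; "effort": joint torques, N m; "eef_pos": TCP position; "tcp_rot": TCP orientation; "ft_force": force on the tool from outside, world axes, zero at the start; "ft_torque": the same for the moment, N m; "gripper_width": finger opening in m; "gripper_force": force on a finger pad.
Only numpy, scipy, OpenCV 4.12 (cv2) and the standard library are available. Lean on these libraries where they do the work, as an engineer would, in place of code of your own. Each camera call takes 0.05 s, during which the arm holds its last target. There are 200 camera calls.

## Working session

There is one attempt and no reset: what is moved stays moved. The work goes in short steps, Python scripts to look and compute and a shell command to move; the robot and the scene stay as the last step left them, time stands still between calls to the robot, and variables do not carry over. Pictures are saved under pics/ and viewed, at most 10 in all, crops included, and the job is handed in when it is done.

```bash
mkdir -p pics; cat > h.py <<'E'
import numpy as np, cv2
from workcell import bot
def ray(im,u,v):
    K=im["K"];d=np.array([(u-K[0,2])/K[0,0],(v-K[1,2])/K[1,1]])
    s=d.copy()
    for _ in range(30): s=d/(1+im["k1"]*(s@s))
    T=im["world_from_camera"];return T[:3,3],T[:3,:3]@np.r_[s,1]
def onz(im,u,v,z):
    o,d=ray(im,u,v);return o+d*(z-o[2])/d[2]
def proj(im,p):
    T=im["world_from_camera"];c=T[:3,:3].T@(np.array(p)-T[:3,3]);s=c[:2]/c[2];s=s*(1+im["k1"]*(s@s))
    return im["K"][:2,:2]@s+im["K"][:2,2]
def two(a,pa,b,pb):
    o1,d1=ray(a,*pa);o2,d2=ray(b,*pb);A=np.c_[d1,-d2];t=np.linalg.lstsq(A,o2-o1,rcond=None)[0]
    x,y=o1+d1*t[0],o2+d2*t[1];return (x+y)/2,np.linalg.norm(x-y)
def save(im,n): cv2.imwrite("pics/"+n+".png",cv2.cvtColor(im["image"],cv2.COLOR_RGB2BGR))
E
python3 - <<'E'
from h import *
for n in("scene","side","wrist"):
    im=bot.get_image(n);save(im,n+"0");print(n,im["K"][0,0],im["k1"],im["world_from_camera"].round(3).tolist())
    np.save(n+"0.npy",im,allow_pickle=True)
s=bot.read_state();print(s["time_s"],s["eef_pos"],s["tcp_rot"].round(3) if hasattr(s["tcp_rot"],'round') else s["tcp_rot"],s["gripper_width"])
E
```

```text
scene 510.362829191645 -0.044727773735235496 [[-0.757, -0.447, 0.477, 0.132], [-0.653, 0.493, -0.575, 0.355], [0.021, -0.747, -0.665, 0.665], [0.0, 0.0, 0.0, 1.0]]
side 443.38344371803475 -0.06756099691083109 [[0.999, 0.039, -0.026, 0.55], [0.046, -0.668, 0.742, -0.767], [0.012, -0.743, -0.669, 0.658], [0.0, 0.0, 0.0, 1.0]]
wrist 342.75262233553576 -0.06651159894459935 [[0.258, -0.924, -0.282, 0.214], [-0.966, -0.247, -0.075, -0.512], [-0.0, 0.292, -0.956, 0.373], [0.0, 0.0, 0.0, 1.0]]
0.15 [ 0.14180301 -0.53127325  0.25574694] [[ 0.966  0.258 -0.   ]
 [ 0.258 -0.966  0.001]
 [ 0.    -0.001 -1.   ]] 0.08537785811101732
```

View pics/scene0.png

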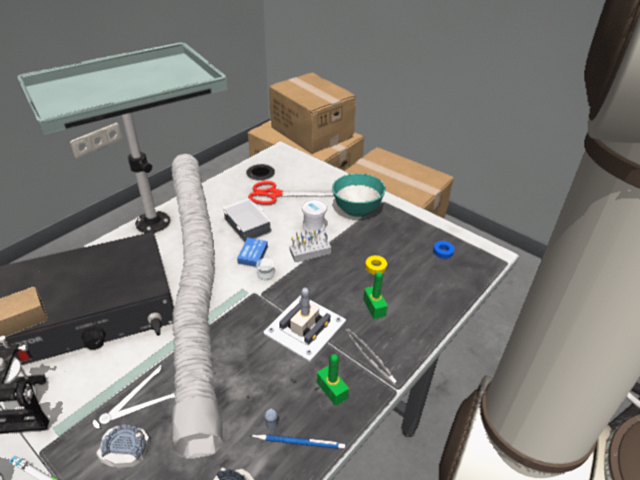

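View pics/side0.png

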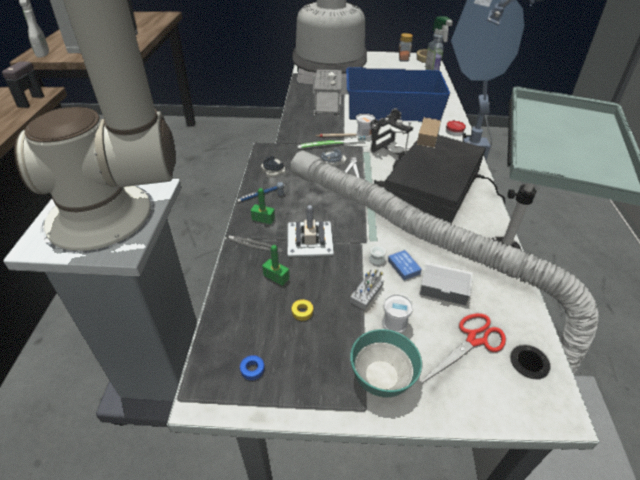

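Scene view: the yellow ring is at (376,264) and the blue ring at (444,250), not to be used. The pale block and its grey stem sit in the fixture at (305,312). Two green look-alikes stand at (376,298) and (333,380). The side view agrees: yellow (302,310), blue (252,367), die (310,228), greens (275,268) and (262,210). I choose the yellow ring and the pale block in the fixture, and check them in one close crop.

```bash
cat > m.py <<'E'
from h import *
L=lambda n:np.load(n+"0.npy",allow_pickle=True).item()
a,b=L("scene"),L("side")
def ring(im,win=None):
    h=cv2.cvtColor(im["image"],cv2.COLOR_RGB2HSV);m=cv2.inRange(h,(22,150,120),(34,255,255))
    cs,hi=cv2.findContours(m,cv2.RETR_CCOMP,cv2.CHAIN_APPROX_NONE)
    i=max(range(len(cs)),key=lambda i:cv2.contourArea(cs[i]));c=cs[i][:,0]
    return c
if __name__=="__main__":
    for im in(a,b):
        c=ring(im);P=np.array([onz(im,*p,0.007)[:2] for p in c]);print(c.min(0),c.max(0),"hull",cv2.minEnclosingCircle(P.astype(np.float32)),cv2.fitEllipse(P.astype(np.float32)))
    A=a["image"][240:370,250:420];B=b["image"][190:330,225:345]
    A=cv2.resize(A,(450,344),interpolation=3);B=cv2.resize(B,(295,344),interpolation=3)
    cv2.imwrite("pics/crop.png",cv2.cvtColor(np.hstack([A,B]),cv2.COLOR_RGB2BGR))
E
python3 m.py
```

```text
[366 255] [386 274] hull ((0.5023490190505981, -0.25463560223579407), 0.026908094063401222) ((0.5013610124588013, -0.2566624879837036), (0.039493728429079056, 0.050881050527095795), 27.286205291748047)
[292 300] [312 317] hull ((0.49747124314308167, -0.25025099515914917), 0.020925184711813927) ((0.4977948069572449, -0.2500305473804474), (0.037431370466947556, 0.040462788194417953), 9.33283805847168)
```

View pics/crop.png

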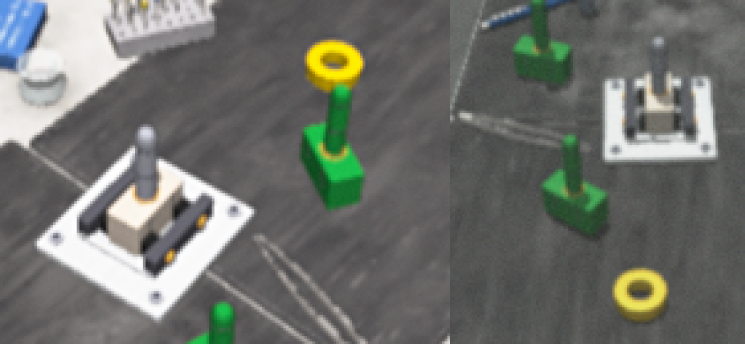

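The crop confirms the choice: yellow ring (crop 334,63), clear of the green look-alike, and the pale block with a grey stem, tip at scene (305,289) and side (309,207). Next is the fixture's pose.

```bash
python3 - <<'E'
from m import *
p,e=two(a,(305.2,290),b,(309.2,208));print("tip",p,e)
for im,w in((a,(258,284,352,362)),(b,(280,212,342,262))):
    g=cv2.cvtColor(im["image"],cv2.COLOR_RGB2GRAY);m=np.zeros_like(g);x0,y0,x1,y1=w
    m[y0:y1,x0:x1]=(g[y0:y1,x0:x1]>165)*255
    n,l,s,_=cv2.connectedComponentsWithStats(m);k=1+s[1:,4].argmax();c=np.argwhere(l==k)[:,::-1]
    P=np.array([onz(im,*q,0.008)[:2] for q in c],np.float32)
    r=cv2.minAreaRect(P);print(s[k],r)
E
```

```text
tip [ 0.49980656 -0.05674285  0.09104052] 0.001681454445092678
[ 264  296   82   65 1870] ((0.5002152323722839, -0.054786261171102524), (0.09736905246973038, 0.1060400903224945), 5.647598743438721)
[288 222  45  33 716] ((0.4994194805622101, -0.055103596299886703), (0.09464087337255478, 0.10524384677410126), 5.5082597732543945)
```

```bash
python3 -m jog '20 -8 0 0 62; 35 -15 0 0 62; 35 -15 0 0 62; 35 -15 0 0 62; 35 -15 0 0 62; 35 -15 0 0 62; 35 -15 0 0 62; 35 -15 0 0 62; 35 -15 0 0 62; 35 -15 0 0 62; 35 -15 0 0 62; 30 -13 0 0 62; 16 -8 0 0 62' 40; python3 -m jog '0 0 0 -6.7 62; 0 0 0 -6.7 62; 0 0 0 -6.7 62; 0 0 0 -6.7 62; 0 0 0 -6.7 62; 0 0 0 -6.7 62; 0 0 0 -6.7 62; 0 0 0 -6.7 62; 0 0 0 -6.7 62; 0 0 0 -6.7 62; 0 0 0 -6.7 62; 0 0 0 -6.7 62; 0 0 0 0 62; 0 0 0 0 62'
python3 - <<'E'
from h import *
im=bot.get_image("wrist");save(im,"w1");np.save("wrist0.npy",im,allow_pickle=True)
E
python3 - <<'E'
from m import *
im=L("wrist");s=bot.read_state();R=np.array(s["tcp_rot"]);p=np.array(s["eef_pos"]);print(R.round(3).tolist(),p,s["q"],s["time_s"])
h=cv2.cvtColor(im["image"],cv2.COLOR_RGB2HSV);m=cv2.inRange(h,(22,150,120),(34,255,255))
n,l,st,_=cv2.connectedComponentsWithStats(m);k=1+st[1:,4].argmax();m=((l==k)*255).astype(np.uint8)
cs,hi=cv2.findContours(m,cv2.RETR_CCOMP,cv2.CHAIN_APPROX_NONE)
for c in cs:
    if len(c)>15:
        for z in(0,.007,.014):
            P=np.array([onz(im,*q,z)[:2] for q in c[:,0]],np.float32);print(len(c),z,cv2.fitEllipse(P))
print("ring proj",proj(im,[.498,-.251,.007]))
E
```

```text
time_s: 1.23
eef_pos: [0.4998, -0.2488, 0.2556]
tcp_rot: [[0.966, 0.26, -0.0], [0.26, -0.966, 0.001], [-0.0, -0.001, -1.0]]
ft_force: [0.4, -0.3, -0.4]
gripper_width: 0.0621
gripper_force: 0.0
time_s: 2.4
eef_pos: [0.4975, -0.2512, 0.2561]
tcp_rot: [[-0.089, 0.996, -0.0], [0.996, 0.089, 0.0], [0.0, -0.0, -1.0]]
ft_force: [-0.0, -0.4, 0.6]
gripper_width: 0.062
gripper_force: 0.0
[[-0.089, 0.996, -0.0], [0.996, 0.089, 0.0], [0.0, -0.0, -1.0]] [ 0.49756617 -0.25116618  0.2561243 ] [-4.67471227e-01  1.05013056e-01  1.95121441e-01  1.66119146e+00
 -1.36801070e-06  1.01420215e+00] 2.45
104 0 ((0.5010184645652771, -0.256426066160202), (0.040384747087955475, 0.041274141520261765), 9.50876522064209)
104 0.007 ((0.5008350610733032, -0.25493040680885315), (0.03962744399905205, 0.040500178933143616), 9.508996963500977)
104 0.014 ((0.5006515979766846, -0.2534347474575043), (0.03887014836072922, 0.039726193994283676), 9.508679389953613)
50 0 ((0.500953197479248, -0.2563874423503876), (0.019147489219903946, 0.02059219405055046), 114.37571716308594)
50 0.007 ((0.5007709860801697, -0.254892498254776), (0.01878843642771244, 0.020206041634082794), 114.37531280517578)
50 0.014 ((0.5005887746810913, -0.2533975839614868), (0.018429376184940338, 0.01981990598142147), 114.3757095336914)
ring proj [320.75995485 208.61285221]
```

View pics/w1.png

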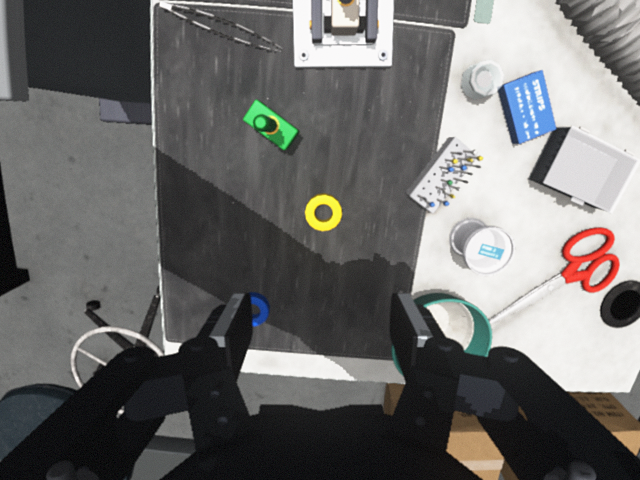

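The wrist view shows the ring at (323,212) clear between the fingers, the green look-alike at (270,125) well away, and the fixture at the top (343,35). The wrist ray puts the ring at (0.5006,−0.2534), within 3 mm of the side view. Descending.

```bash
python3 -m jog '-1.7 2.4 20 0 62; 0 0 35 0 62; 0 0 35 0 62; 0 0 35 0 62; 0 0 35 0 62; 0 0 30 0 62; 0 0 20 0 62; 0 0 10 0 62; 0 0 6 0 62; 0 0 0 0 62; 0 0 0 0 62' | egrep 'time|pos|force'; python3 -m jog '0 0 0 0 44; 0 0 0 0 44; 0 0 0 0 44; 0 0 0 0 44;0 0 1 0 44;0 0 1 0 44;0 0 1 0 44;0 0 0 0 44' | egrep 'time|pos|force|width'
```

```text
time_s: 3.37
eef_pos: [0.5008, -0.253, 0.0315]
ft_force: [0.1, -1.1, 0.7]
gripper_force: 0.0
time_s: 4.03
eef_pos: [0.5, -0.2526, 0.027]
ft_force: [0.4, 0.2, 0.7]
gripper_width: 0.0443
gripper_force: 0.0
```

```bash
python3 -m jog '0 0 0 0 34; 0 0 0 0 34; 0 0 0 0 34; 0 0 0 0 34; 0 0 0 0 34' 30| egrep 'time|pos|force|width'; python3 -m jog '0 0 -15 0 34; 0 0 -30 0 34;0 0 -35 0 34;0 0 -35 0 34;0 0 -15 0 34;0 0 0 0 34;0 0 0 0 34' | egrep 'time|pos|force|width'
python3 - <<'E'
from h import *
for n in("scene","side","wrist"):
    im=bot.get_image(n);np.save(n+"0.npy",im,allow_pickle=True)
E
python3 - <<'E'
from m import *
p=np.array(bot.read_state()["eef_pos"]);print(p)
w=L("wrist")
out=[]
for im in(a,b,w):
    q=proj(im,p+[0,0,-.015]).astype(int);x,y=np.clip(q-[60,60],0,[520,360]);out.append(cv2.resize(im["image"][y:y+120,x:x+120],(260,260)));print(q)
    h=cv2.cvtColor(im["image"],cv2.COLOR_RGB2HSV);m=cv2.inRange(h,(22,150,120),(34,255,255));n,l,st,c=cv2.connectedComponentsWithStats(m);print([(s.tolist(),cc.round(1).tolist()) for s,cc in zip(st[1:],c[1:]) if s[4]>40])
cv2.imwrite("pics/g.png",cv2.cvtColor(np.hstack(out),cv2.COLOR_RGB2BGR))
E
```

```text
time_s: 4.45
eef_pos: [0.5002, -0.2527, 0.0274]
ft_force: [-1.4, 0.6, 2.2]
gripper_width: 0.0387
gripper_force: 30.3
time_s: 5.03
eef_pos: [0.5006, -0.2529, 0.1579]
ft_force: [-0.4, 0.3, -1.4]
gripper_width: 0.0387
gripper_force: 30.3
[ 0.49954794 -0.25235744  0.15557464]
[382 208]
[([371, 200, 20, 20, 312], [380.9, 209.1])]
[301 258]
[([290, 251, 23, 20, 258], [300.4, 260.2])]
[319 316]
[([277, 269, 89, 91, 4715], [320.0, 313.7])]
```

View pics/g.png

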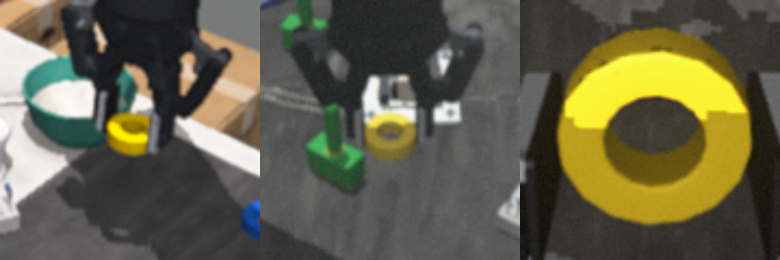

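Ring held level in both fingers (wrist crop, ring centre near (655,138)). Next I measure its offset from the TCP, and its target.

```bash
python3 - <<'E'
from m import *
w=L("wrist");p=np.array([.49955,-.25236,.15557]);f=lambda cx,cy:(259+cx*.4615,256+cy*.4615)
for z in(.1422,):
    T=[onz(w,*f(134.5,52),z),onz(w,*f(134.5,224),z),onz(w,*f(38,138),z),onz(w,*f(231,138),z),onz(w,*f(136,95),z),onz(w,*f(136,183),z)]
    for t in T: print((t-p).round(4))
c=np.array([.4998,-.0552]);R=np.array(bot.read_state()["tcp_rot"])
print("delta tool to fixture",(R.T@np.r_[c-p[:2],0])*1000, bot.read_state()["eef_pos"])
E
```

```text
[-0.001   0.018  -0.0134]
[ 0.0026 -0.0207 -0.0134]
[-0.0184 -0.0023 -0.0134]
[ 0.0199  0.0013 -0.0134]
[ 0.0001  0.009  -0.0134]
[ 0.002  -0.0108 -0.0134]
delta tool to fixture [196.27996814  18.60785822   0.22320648] [ 0.49954794 -0.25235744  0.15557464]
```

```bash
python3 -m jog '15 1.5 0 0 34; 30 3 0 0 34; 35 3 0 0 34; 35 3 0 0 34; 35 3 0 0 34; 30 3 0 0 34; 16.5 1.5 0 0 34; 0 0 0 0 34; 0 0 0 0 34;0 0 0 0 34;0 0 0 0 34' | egrep 'time|pos|force|width'
python3 - <<'E'
from h import *
for n in("scene","side","wrist"):
    im=bot.get_image(n);np.save(n+"0.npy",im,allow_pickle=True)
E
python3 - <<'E'
from m import *
s=bot.read_state();p=np.array(s["eef_pos"]);R=np.array(s["tcp_rot"]);print(p,(R[:,0]).round(3))
w=L("wrist");out=[]
for im,r in((a,60),(b,60),(w,75)):
    q=proj(im,p+[0,0,-.045]).astype(int);x,y=np.clip(q-[r,r],0,[640-2*r,480-2*r]);out.append(cv2.resize(im["image"][y:y+2*r,x:x+2*r],(265,265)) if r==60 else cv2.resize(im["image"][240:440,220:420],(265,265)));print(q,x,y)
cv2.imwrite("pics/s.png",cv2.cvtColor(np.hstack(out),cv2.COLOR_RGB2BGR))
E
```

```text
time_s: 6.1
eef_pos: [0.4996, -0.056, 0.1569]
ft_force: [-0.3, -0.1, -0.2]
gripper_width: 0.0383
gripper_force: 30.3
[ 0.49969759 -0.05611548  0.15711837] [-0.092  0.996  0.   ]
[305 280] 245 220
[309 199] 249 139
[319 287] 244 212
```

View pics/s.png

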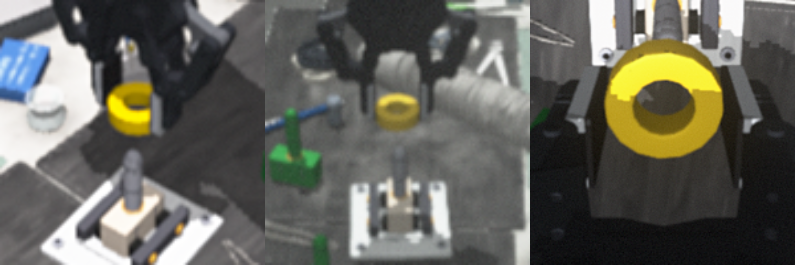

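```bash
python3 - <<'E'
from m import *
s=.4528
for im,o,tip in((a,(245,220),(132.5,152)),(b,(249,139),(135,148))):
    h=cv2.cvtColor(im["image"],cv2.COLOR_RGB2HSV);m=cv2.inRange(h,(22,120,100),(34,255,255));n,l,st,c=cv2.connectedComponentsWithStats(m);k=1+st[1:,4].argmax()
    cen=st[k][:2]+(st[k][2:4]-1)/2
    t=np.array(o)+np.array(tip)*s
    print(st[k],cen,t,"ring",onz(im,*cen,.1367),"tip",onz(im,*t,.092))
    # horizontal profile of the stem 12-30 mm below tip
    g=cv2.cvtColor(im["image"],cv2.COLOR_RGB2GRAY)
    for dy in(4,7,10): print(int(t[1])+dy,int(t[0])-9,g[int(t[1])+dy,int(t[0])-9:int(t[0])+10].tolist())
    print("proj vertical slope",proj(im,[.5,-.055,.092]),proj(im,[.5,-.055,.06]))
E
```

```text
[293 257  21  25 403] [303. 269.] [304.996  288.8256] ring [ 0.50293865 -0.05400909  0.1367    ] tip [ 0.50204378 -0.05764865  0.092     ]
292 295 [58, 57, 58, 57, 57, 73, 102, 121, 124, 127, 134, 131, 117, 106, 84, 67, 64, 62, 59]
295 295 [59, 56, 57, 61, 87, 108, 105, 113, 125, 133, 138, 129, 113, 93, 71, 57, 53, 52, 51]
298 295 [60, 86, 125, 153, 148, 126, 109, 113, 123, 127, 116, 116, 120, 102, 74, 52, 46, 47, 48]
proj vertical slope [304.83225412 290.37314889] [304.78528129 304.32146374]
[299 181  20  17 258] [308.5 189. ] [310.128  206.0144] ring [ 0.4977836  -0.05434192  0.1367    ] tip [ 0.5006438  -0.05193362  0.092     ]
210 301 [113, 106, 108, 101, 97, 92, 89, 101, 101, 99, 89, 88, 85, 91, 97, 97, 94, 90, 90]
213 301 [113, 115, 113, 113, 106, 100, 93, 95, 100, 98, 93, 90, 90, 95, 101, 104, 98, 99, 99]
216 301 [120, 119, 119, 117, 113, 104, 95, 97, 101, 102, 93, 90, 90, 104, 106, 107, 110, 106, 110]
proj vertical slope [309.71769082 206.92983237] [309.80313189 218.90755174]
```

```bash
python3 -m jog '0.5 0.5 10 0 34; 0 0 14 0 34; 0 0 8 0 34; 0 0 3 0 34; 0 0 3 0 34; 0 0 3 0 34; 0 0 3 0 34;0 0 0 0 34; 0 0 0 0 34' | egrep 'time|pos|force|width'
python3 - <<'E'
from h import *
im=bot.get_image("wrist");a=bot.get_image("scene");b=bot.get_image("side")
p=np.array(bot.read_state()["eef_pos"]);print(p)
o=[]
for i in(a,b):
    x,y=(proj(i,p+[0,0,-.04])-40).astype(int);o.append(cv2.resize(i["image"][y:y+80,x:x+80],(265,265),interpolation=3));print(x,y)
o.append(cv2.resize(im["image"][240:400,240:400],(265,265)))
cv2.imwrite("pics/t.png",cv2.cvtColor(np.hstack(o),cv2.COLOR_RGB2BGR))
E
```

```text
time_s: 7.0
eef_pos: [0.5003, -0.0548, 0.1134]
ft_force: [-0.2, -0.2, 0.5]
gripper_width: 0.0389
gripper_force: 30.3
[ 0.5003867  -0.05479249  0.11361074]
264 258
269 173
```

View pics/t.png

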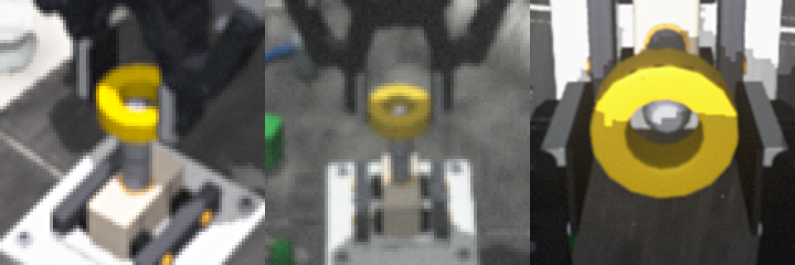

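The stem tip is visible inside the bore (wrist crop 667,115; scene and side agree) with no contact force. Continuing down.

```bash
python3 -m jog '0 0 8 0 34; 0 0 10 0 34; 0 0 10 0 34; 0 0 8 0 34; 0 0 5 0 34; 0 0 3 0 34; 0 0 1.5 0 34;0 0 0 0 34; 0 0 0 0 34' | egrep 'time|pos|force|width'; python3 -m jog '0 0 0.7 0 34;0 0 0.7 0 34;0 0 0 0 34'| egrep 'time|pos|force|width'
```

```text
time_s: 7.9
eef_pos: [0.5004, -0.0548, 0.0681]
ft_force: [-0.1, -1.2, -0.3]
gripper_width: 0.0388
gripper_force: 30.3
time_s: 8.15
eef_pos: [0.5003, -0.0548, 0.0665]
ft_force: [0.4, -0.3, -0.1]
gripper_width: 0.0387
gripper_force: 30.3
```

```bash
python3 -m jog '0 0 0 0 60;0 0 0 0 60;0 0 0 0 60;0 0 0 0 60;0 0 0 0 60' 80| egrep 'time|pos|force|width'; python3 -m jog '0 0 -5 0 60;0 0 -7 0 60;0 0 -4 0 60;0 0 0 0 60;0 0 0 0 60'| egrep 'time|pos|force|width'
python3 - <<'E'
from h import *
s=bot.read_state();print(s["eef_pos"])
for n in("scene","side"):
    im=bot.get_image(n);np.save(n+"0.npy",im,allow_pickle=True)
    h=cv2.cvtColor(im["image"],cv2.COLOR_RGB2HSV);m=cv2.inRange(h,(22,120,90),(34,255,255));nn,l,st,c=cv2.connectedComponentsWithStats(m);k=1+st[1:,4].argmax();cen=st[k][:2]+(st[k][2:4]-1)/2
    print(n,st[k],cen,"expect",proj(im,[.5,-.055,.045]),onz(im,*cen,.045))
E
```

```text
time_s: 8.57
eef_pos: [0.5002, -0.0548, 0.0664]
ft_force: [-0.9, 0.0, -0.4]
gripper_width: 0.0602
gripper_force: 0.0
time_s: 8.98
eef_pos: [0.5005, -0.0548, 0.083]
ft_force: [-0.5, 0.1, 0.6]
gripper_width: 0.0603
gripper_force: 0.0
[ 0.50054659 -0.05484211  0.08295441]
scene [294 299  23  23 328] [305. 310.] expect [304.76442617 310.60821333] [ 0.50059248 -0.05622588  0.045     ]
side [300 217  19  15 174] [309. 224.] expect [309.84222272 224.33587886] [ 0.49814605 -0.05401488  0.045     ]
```

Ring is where it must be (within ~1 mm of the expected pixel in both views). Gripping the stem.

```bash
python3 -m jog '0 0 0 0 30;0 0 0 0 16;0 0 0 0 8;0 0 0 0 8;0 0 0 0 8;0 0 0 0 8;0 0 0 0 8;0 0 0 0 8;0 0 0 0 8' 80| egrep 'time|pos|force|width'
python3 - <<'E'
from h import *
a=bot.get_image("scene");b=bot.get_image("side");p=np.array(bot.read_state()["eef_pos"])
o=[]
for i in(a,b):
    x,y=(proj(i,p+[0,0,-.03])-40).astype(int);o.append(cv2.resize(i["image"][y:y+80,x:x+80],(350,350),interpolation=3))
cv2.imwrite("pics/u.png",cv2.cvtColor(np.hstack(o),cv2.COLOR_RGB2BGR))
E
```

```text
time_s: 9.83
eef_pos: [0.5005, -0.0548, 0.0826]
ft_force: [2.8, -0.0, 0.7]
gripper_width: 0.0119
gripper_force: 78.2
```

View pics/u.png

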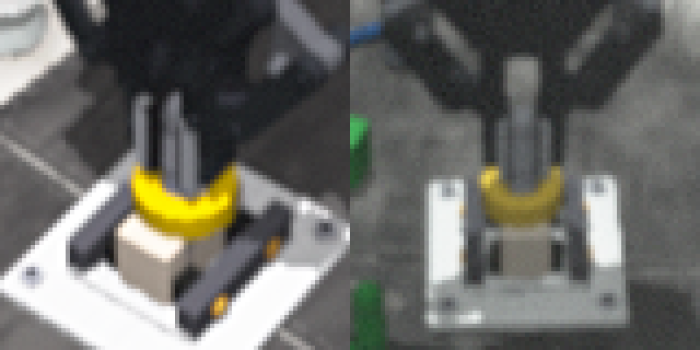

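Crop shows the yellow ring flat on the pale block with both fingers on the stem just above it. Rocking starts towards +y.

```bash
python3 -m jog '1 0 -0.3 0 8;1.6 0 -0.4 0 8;1.6 0 -0.4 0 8;1.6 0 -0.4 0 8;1.2 0 -0.4 0 8;1 0 -0.3 0 8;0 0 0 0 8;0 0 0 0 8;0 0 0 0 8'| egrep 'time|pos|force|width'
python3 - <<'E'
from h import *
a=bot.get_image("scene");b=bot.get_image("side");p=np.array(bot.read_state()["eef_pos"]);print(p)
np.save("scene1.npy",a,allow_pickle=True)
o=[]
for i in(a,b):
    x,y=(proj(i,p+[0,0,-.03])-40).astype(int);o.append(cv2.resize(i["image"][y:y+80,x:x+80],(400,400),interpolation=3))
cv2.imwrite("pics/v.png",cv2.cvtColor(np.hstack(o),cv2.COLOR_RGB2BGR))
E
```

```text
time_s: 10.68
eef_pos: [0.4998, -0.0505, 0.0835]
ft_force: [8.6, -22.0, -10.7]
gripper_width: 0.0118
gripper_force: 78.1
[ 0.49982548 -0.05055566  0.08357146]
```

View pics/v.png

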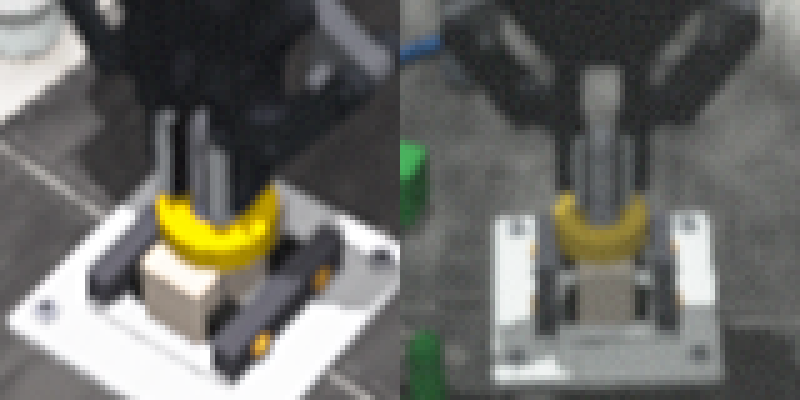

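It leans slightly, but the arm yields against the pads (measured +4.3 mm of 8). I push further by the measured pose.

```bash
python3 -m jog '1.5 0 -0.5 0 8;1.5 0 -0.4 0 8;1 0 -0.4 0 8;0 0 0 0 8;0 0 0 0 8;0 0 0 0 8'| egrep 'time|pos|ft'
```

```text
time_s: 11.28
eef_pos: [0.4993, -0.0464, 0.0845]
ft_force: [9.0, -21.8, -12.8]
```

```bash
python3 -m jog '-2 0 -0.2 0 8;-2.5 0 -0.3 0 8;-2.5 0 -0.4 0 8;-2.5 0 -0.4 0 8;-2.5 0 -0.5 0 8;-2.5 0 -0.5 0 8;-2.5 0 -0.5 0 8;-2 0 -0.5 0 8;-2 0 -0.4 0 8;0 0 0 0 8;0 0 0 0 8;0 0 0 0 8'| egrep 'time|pos|ft'
```

```text
time_s: 12.28
eef_pos: [0.5, -0.0603, 0.0869]
ft_force: [6.1, 19.4, -15.7]
```

```bash
python3 -m jog '-1.3 0 -0.5 0 8;-1.3 0 -0.5 0 8;0 0 0 0 8;0 0 0 0 8;0 0 0 0 8'| egrep 'time|pos|ft'
python3 - <<'E'
from h import *
a=bot.get_image("scene");b=bot.get_image("side");p=np.array(bot.read_state()["eef_pos"]);print(p)
o=[]
for i in(a,b):
    x,y=(proj(i,p+[0,0,-.04])-40).astype(int);o.append(cv2.resize(i["image"][y:y+80,x:x+80],(400,400),interpolation=3))
cv2.imwrite("pics/x.png",cv2.cvtColor(np.hstack(o),cv2.COLOR_RGB2BGR))
E
```

```text
time_s: 12.7
eef_pos: [0.5, -0.0627, 0.0873]
ft_force: [6.4, 20.3, -20.2]
[ 0.49999316 -0.06271316  0.08729058]
```

View pics/x.png

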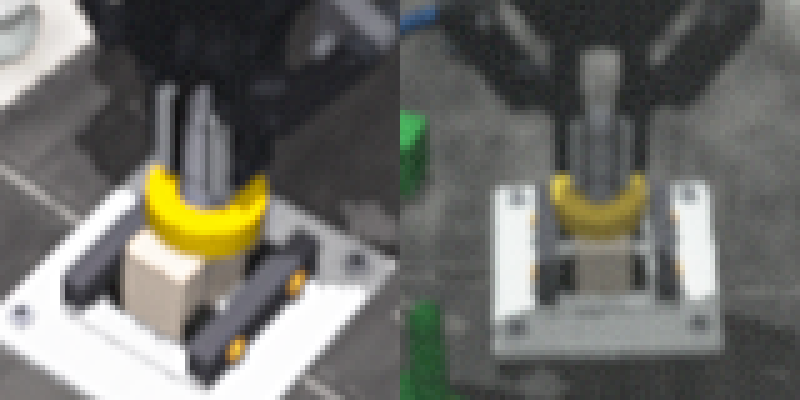

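The block leans clearly towards −y, raised, with the ring still seated. Continuing the swings.

```bash
python3 -m jog '2 0 -0.1 0 8;2.5 0 -0.3 0 8;2.5 0 -0.3 0 8;2.5 0 -0.4 0 8;2.5 0 -0.4 0 8;2.5 0 -0.4 0 8;2.5 0 -0.4 0 8;2.5 0 -0.4 0 8;2.5 0 -0.3 0 8;1.5 0 -0.2 0 8;0 0 0 0 8;0 0 0 0 8;0 0 0 0 8'| egrep 'time|pos|ft'
```

```text
time_s: 13.88
eef_pos: [0.4986, -0.0455, 0.0911]
ft_force: [8.8, -16.7, -21.2]
```

```bash
python3 -m jog '-2 0 -0.1 0 8;-2.5 0 -0.2 0 8;-2.5 0 -0.3 0 8;-2.5 0 -0.3 0 8;-2.5 0 -0.3 0 8;-2.5 0 -0.4 0 8;-2.5 0 -0.4 0 8;-2.5 0 -0.3 0 8;-2.5 0 -0.3 0 8;-1.5 0 -0.2 0 8;0 0 0 0 8;0 0 0 0 8;0 0 0 0 8'| egrep 'time|pos|ft'
```

```text
time_s: 14.97
eef_pos: [0.5002, -0.0632, 0.0941]
ft_force: [5.6, 17.7, -14.4]
```

```bash
python3 -m jog '2 0 0 0 8;2.5 0 -0.2 0 8;2.5 0 -0.2 0 8;2.5 0 -0.2 0 8;2.5 0 -0.3 0 8;2.5 0 -0.3 0 8;2.5 0 -0.3 0 8;2.5 0 -0.2 0 8;2.5 0 -0.2 0 8;0 0 0 0 8;0 0 0 0 8;0 0 0 0 8'| egrep 'time|pos|ft'; python3 -m jog '-2 0 0 0 8;-2 0 0 0 8;-2 0 0 0 8;-2 0 0 0 8;-2 0 0 0 8;-1 0 0 0 8;0 0 0 0 8;0 0 0 0 8;0 0 0 0 8'| egrep 'time|pos|ft'
```

```text
time_s: 15.97
eef_pos: [0.499, -0.0467, 0.0969]
ft_force: [6.2, -13.1, -11.9]
time_s: 16.72
eef_pos: [0.4996, -0.0525, 0.0974]
ft_force: [2.4, 17.6, -4.9]
```

```bash
python3 -m jog '-1.3 0 0 0 8;-1.2 0 0 0 8;0 0 0 0 8;0 0 0 0 8'| egrep 'time|pos|ft'; python3 -m jog '0 0 -1 0 8;0 0 -2 0 8;0 0 -2 0 8;0 0 -2 0 8;0 0 -2 0 8;0 0 -2 0 8;0 0 -2 0 8;0 0 -1 0 8;0 0 0 0 8;0 0 0 0 8;0 0 0 0 8'| egrep 'time|pos|ft'
```

```text
time_s: 17.05
eef_pos: [0.4999, -0.0547, 0.0975]
ft_force: [2.4, 18.7, -4.6]
time_s: 17.97
eef_pos: [0.5005, -0.058, 0.1127]
ft_force: [-0.3, 0.4, -1.9]
```

```bash
python3 - <<'E'
from h import *
p=np.array(bot.read_state()["eef_pos"]);print(p)
r=[]
for n in("scene","side"):
    im=bot.get_image(n)
    h=cv2.cvtColor(im["image"],cv2.COLOR_RGB2HSV);m=cv2.inRange(h,(22,120,90),(34,255,255));nn,l,st,c=cv2.connectedComponentsWithStats(m);k=1+st[1:,4].argmax();cen=st[k][:2]+(st[k][2:4]-1)/2;r.append((im,cen))
    z=p[2]-.0826+.045
    print(n,st[k],cen,"expect",proj(im,[p[0],p[1],z]),onz(im,*cen,z))
    x,y,w,hh=st[k][:4]
    m=cv2.inRange(h,(5,20,90),(22,110,255));m[:y]=0;m[y+hh+18:]=0;m[:,:x-3]=0;m[:,x+w+3:]=0
    nn,l,s2,c2=cv2.connectedComponentsWithStats(m);k=1+s2[1:,4].argmax();print("block",s2[k],c2[k],"pred ctr",proj(im,[p[0],p[1],z-.022]))
    for row in range(s2[k][1],s2[k][1]+s2[k][3],2):
        q=np.where(l[row]==k)[0];print(row,q.min(),q.max(),end=" | ")
    print()
print("3D ring",two(r[0][0],r[0][1],r[1][0],r[1][1]),"exp z",z)
E
```

```text
[ 0.50045524 -0.05798593  0.11271516]
scene [295 291  25  18 286] [307.  299.5] expect [305.85969315 296.65368725] [ 0.49504355 -0.05463948  0.07511516]
block [292 294  30  30 296] [304.91554054 312.09459459] pred ctr [305.80934605 306.05316371]
294 320 321 | 296 320 321 | 298 320 321 | 300 295 321 | 302 295 321 | 304 296 321 | 306 298 319 | 308 293 318 | 310 293 316 | 312 293 314 | 314 293 312 | 316 292 310 | 318 293 308 | 320 297 306 | 322 301 305 | 
side [300 210  19  14 149] [309.  216.5] expect [309.88868664 214.23888404] [ 0.49910703 -0.06540787  0.07511516]
block [304 224  12  12  74] [309.40540541 229.25675676] pred ctr [309.94493629 222.33881813]
224 305 314 | 226 304 315 | 228 306 315 | 230 305 315 | 232 305 313 | 234 305 314 | 
3D ring (array([ 0.49858228, -0.05858826,  0.06942936]), np.float64(7.182148370057775e-05)) exp z 0.07511516003514507
```

```bash
python3 -m jog '1 0 -2 0 8;1 0 -2 0 8;1 0 -2 0 8;0 0 0 0 8;0 0 0 0 8;0 0 0 0 8;0 0 0 0 8;0 0 0 0 8;0 0 0 0 8'
python3 - <<'E'
from h import *
p=np.array(bot.read_state()["eef_pos"])
im=bot.get_image("scene");h=cv2.cvtColor(im["image"],cv2.COLOR_RGB2HSV)
m=cv2.inRange(h,(5,20,90),(22,110,255));m[:280]=0;m[335:]=0;m[:,:280]=0;m[:,330:]=0
nn,l,s2,c2=cv2.connectedComponentsWithStats(m);k=1+s2[1:,4].argmax();print(s2[k])
q=np.argwhere(l==k);print("lowest",q[-4:].tolist())
for row in range(296,s2[k][1]+s2[k][3],2):
    w=np.where(l[row]==k)[0];print(row,w.min(),w.max(),end=" | ")
print()
c,s=np.cos(np.radians(5.6)),np.sin(np.radians(5.6));R=np.array([[c,-s],[s,c]])
for z in(.030,.036,.042,.048):
    print(z,[proj(im,np.r_[[.5,p[1]]+R@np.array([x,y]),z+dz]).round(1).tolist() for dz in(0,.03) for x,y in((-.012,.025),(-.012,-.025),(.012,.025))])
E
```

```text
time_s: 18.82
eef_pos: [0.5002, -0.0549, 0.1184]
tcp_rot: [[-0.093, 0.996, -0.0], [0.996, 0.093, 0.0], [0.0, -0.0, -1.0]]
ft_force: [-0.2, -0.3, -1.2]
gripper_width: 0.0117
gripper_force: 81.5
[291 291  30  32 305]
lowest [[321, 303], [322, 301], [322, 302], [322, 303]]
296 319 320 | 298 319 320 | 300 294 320 | 302 292 320 | 304 291 320 | 306 292 317 | 308 292 315 | 310 292 314 | 312 291 312 | 314 291 310 | 316 292 308 | 318 293 306 | 320 298 304 | 322 301 303 | 
0.03 [[301.5, 329.8], [319.5, 310.8], [289.5, 322.9], [301.4, 317.4], [319.9, 298.4], [289.2, 310.5]]
0.036 [[301.4, 327.3], [319.6, 308.3], [289.5, 320.5], [301.4, 314.8], [320.0, 295.8], [289.1, 307.9]]
0.042 [[301.4, 324.9], [319.7, 305.9], [289.4, 318.0], [301.4, 312.2], [320.1, 293.2], [289.0, 305.3]]
0.048 [[301.4, 322.4], [319.8, 303.4], [289.3, 315.5], [301.4, 309.6], [320.2, 290.6], [289.0, 302.7]]
```

```bash
python3 - <<'E'
from h import *
p=np.array(bot.read_state()["eef_pos"]);t=np.linspace(0,6.283,60)
for n in("scene","side"):
    im=bot.get_image(n);h=cv2.cvtColor(im["image"],cv2.COLOR_RGB2HSV);m=cv2.inRange(h,(22,120,90),(34,255,255));nn,l,st,c=cv2.connectedComponentsWithStats(m);k=1+st[1:,4].argmax()
    x,y,w,hh=st[k][:4];print(n,"cols",x,x+w,"bottom",y+hh,"top",y)
    for z in(.068,.074,.080):
        P=np.array([proj(im,[.5+.02*np.cos(a),p[1]+.02*np.sin(a),z]) for a in t]);Q=np.array([proj(im,[.5+.02*np.cos(a),p[1]+.02*np.sin(a),z+.014]) for a in t]);print(z,P[:,0].min().round(1),P[:,0].max().round(1),"bottom",P[:,1].max().round(1),"top",Q[:,1].min().round(1))
E
```

```text
scene cols 293 319 bottom 308 top 289
0.068 292.1 317.4 bottom 310.4 top 285.7
0.074 292.1 317.4 bottom 307.8 top 283.1
0.08 292.0 317.5 bottom 305.2 top 280.4
side cols 300 319 bottom 220 top 207
0.068 300.2 319.4 bottom 222.1 top 204.7
0.074 300.1 319.4 bottom 219.9 top 202.4
0.08 300.1 319.4 bottom 217.7 top 200.2
```

Ring underside reads 74 mm in both views, which is the block's underside (44 mm) plus 30, so it is seated, level and clear of the fingertips. Handing in.

```bash
python3 -c "
from workcell import bot
print(bot.hand_in())"
```

```text
the job is handed in; nothing more can be done
None
```

I handed the job in at about 19 s; no verdict came back. The gripper holds the block by its stem, near upright, about 18 mm above the jaws, with the yellow ring seated, after five rocks (+y, −y, +y, −y, +y).

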